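# Close the tuck flap of a cheese carton

### The job

Close the open carton of cheese on the cutting board by pushing with the fingertips only, never pinching its card: fold the hinged lid over, bend the flap on the lid's free edge down and tuck it inside the carton behind the folded lip of the front wall, then press the lid down flat, and finish clear. The carton stays where it stands, not lifted, tipped, crushed or shoved about, and everything else on the counter is left undisturbed.

Things in the scene. Friction and masses are not known exactly. Their poses are not given: they have to be found in the camera images.
- carton: Loose brown card carton, 140 mm (x) by 170 mm (y), 62 mm high to its rim, 0.6 to 0.9 kg with two cheese wedges inside. Origin: centre of the underside, z up. The lid is hinged along its +x side; its -x side is the front wall, where the flap is tucked in, and faces the robot's right, or right and towards or away from it (carton yaw 45 to 160 degrees). Walls 3 mm. Inside, x = -63 to -40 mm is empty.
- carton_lid (a joint): Lid angle, rad: 0 flat and shut on the rim, 1.57 upright, more leaning back away from the opening. Starts at 1.4 to 1.85, limit 2.3. The lid is a panel 128 mm (hinge to crease) by 170 mm, 3 mm thick, brown outside, white inside. It stays at whatever angle it is left; about 1 N at its free edge turns it.
- carton_flap (a joint): Angle of the tuck flap against the lid, rad: 0 in line with it, 1.57 bent square to the lid's white inside. Starts at 0.35 to 0.8, limit 2.1. 32 mm long from the crease, 146 mm wide, 3 mm thick; stays as it is left; about 0.2 N at its edge bends it. It is stopped by the front wall and lip: to go in it must be bent past square (1.7 or more) as the lid comes down, or it lands on the lip.
- board: White cutting board, 400 by 600 by 15 mm, fixed; the carton stands on it. Origin: centre of the underside, on the work surface.
- lid_hinge (a point): Centre of the lid's hinge line, which runs along the carton's y at x = +68.5 mm, z = 63.5 mm of the carton.
- lid_crease (a point): Centre of the crease between lid and flap (mid-thickness), the lid's free edge.
- flap_edge (a point): Centre of the flap's free edge (mid-thickness).
- lip (a point): Centre of the top inner edge of the lip, a hem 4 mm thick and 12 mm deep folded over inside the front wall's top: x = -63 mm, z = 62 mm of the carton (lower edge z = 50 mm). The flap goes down on the +x side of it.
- wedge_red: Bystander: yellow cheese wedge with a red rind, 125 by 70 by 42 mm, loose. Origin: centre of the underside.
- wedge_pale: Bystander: pale cheese wedge with a brown rind, 110 by 75 by 50 mm, loose. Origin: centre of the underside.
- knife: Bystander: cheese knife with black handle, 270 mm long, 16 mm high, lying loose. Origin: under the bolster between handle and blade; the blade points to its +x.
- chutney: Bystander: jar with brass lid, 64 mm across, 78 mm high, loose. Origin: centre of the underside.
- label_roll: Bystander: roll of blank white labels, 84 mm across, 40 mm high, loose. Origin: centre of the underside.
- tub_stack: Bystander: stack of clear tubs, 110 mm across, 110 mm high, loose. Origin: centre of the underside.
Not all that is in view belongs to the job. Leave any green or purple look-alike of the carton alone.

How it is judged (in metres and radians):
At the end, for the whole second after the job is handed in: Lid shut to within 0.05 rad (6 mm at its edge); the flap's free edge inside the carton, 3 to 40 mm behind the front wall's outer face and at most 45 mm above the underside (below the lip); carton upright, at rest, within 40 mm of its start; bystanders within 20 mm of theirs (value of joint carton_lid below 0.05 rad and z of flap_edge in the frame of carton below 0.045 m and x of flap_edge in the frame of carton between -0.067 and -0.03 m and distance of carton from where it was at the start of the episode below 0.04 m and angle between carton's own z axis and vertical below 0.05 rad and linear speed of carton below 0.01 m/s and velocity of joint carton_lid between -0.05 and 0.05 rad/s and distance of each of wedge_red, wedge_pale, knife, chutney, label_roll, tub_stack from where it was at the start of the episode below 0.02 m); the robot touches nothing.
It fails at once if the carton is lifted or tipped (more than 12 mm up or 0.15 rad) (height (world z) of carton above 0.027 m or angle between carton's own z axis and vertical above 0.15 rad).
It fails at once if the carton is shoved more than 40 mm (distance of carton from where it was at the start of the episode above 0.04 m).
It fails at once if the carton is crushed: the fingers press it with more than 40 N (contact force between the fingers and carton above 40 N).
It fails at once if the lid or flap is pinched: the fingers press on its outer and inner face at once ((contact force between the fingers and carton_lid_c0 above 1.5 N and contact force between the fingers and carton_lid_c1 above 1.5 N) or (contact force between the fingers and carton_flap_c0 above 1.5 N and contact force between the fingers and carton_flap_c1 above 1.5 N)).
It fails at once if a bystander is moved more than 20 mm (distance of any of wedge_red, wedge_pale, knife, chutney, label_roll, tub_stack from where it was at the start of the episode above 0.02 m).
It also fails if it takes over 51 s, if anything falls off the work surface, if the arm or the gripper's body presses on something with over 40 N, if the wrist force passes 120 N, or if a joint passes its speed limit or range.

### The arm

A 7-joint arm with a two-finger parallel gripper is mounted at the origin on the work surface. World frame = base frame: x ahead of the robot, y to its left, z up, the work surface at z = 0. Lengths are in m, angles in degrees, forces in N, time in s.
With the tool pointing down it reaches from about 0.425 to 0.875 m from the base axis. Payload 4.7 kg.
Tool frame: the origin (TCP) lies at the very end of the fingers, on their centre line; the grasp point (between the pads) lies 19 mm behind it; y points along the fingers, z is the direction in which the jaws open and shut, and the axes are right-handed (so a half turn about y gives the same grasp; the last joint's range is limited). The gripper opens to 87 mm and grips with 3 to 60 N. Pads are 19 mm wide; open, the fingers measure 117 mm over their backs; the gripper's body (75 mm by 190 mm) begins 51 mm behind the grasp point.
Start: joints at [75.063, 18.392, -4.016, 83.108, 1.295, 78.541, -3.26], TCP at [0.176, -0.626, 0.223] pointing down, gripper open.
Joint ranges: [-163.93, 163.93], [-17.29, 119.83], [-79.2, 71.16], [3.27, 140.29], [-89.18, 269.18], [5.43, 117.66], [-154.24, 154.24]. Speed limits (degrees/s): [147.25, 147.25, 180, 180, 180, 180, 180].

### API

Orientations are given as [roll, pitch, yaw] about the fixed x, y, z axes, in that order (R = Rz(yaw) Ry(pitch) Rx(roll)).
In Python, from cell import env gives the robot as it stands.
- The arm moves only by the shell command python3 -m pendant 'ROWS' [FORCE]. ROWS is JSON, one flat list of numbers, 7 for each row, row after row: the shift along the world's x, y, z in units of 40 mm (1.0 is 40 mm), then the turn, a rotation vector about the world's x, y, z in units of 10 degrees (1.0 is 10 degrees), then the finger opening in mm, from 0 to 87. In form: [x, y, z, wx, wy, wz, jaw, x, y, z, wx, wy, wz, jaw, ...]. A call has 1 to 10 rows; each row shifts and turns the commanded pose from where the row before left it; what a row does not reach is not made up. A row lasts 1/8 s, in which the tool goes at most 62.5 mm and 10.7 degrees, less where a joint would pass 70% of its speed; a pose out of reach is approached as far as the arm can. A call is refused whole if a number of a shift passes 1 or a number of a turn 1, either way. A call with a gripper value outside its range is refused whole. The fingers move at their own pace and stop on an object; FORCE is the grip in N (left out, the last holds). Time passes only in rows, so rows that do not move let the fingers close. It gives the time, the measured TCP pose, the force and the opening at its end, in the units of the state.
- env.get_obs(): the state, without advancing time (a new reading comes with each control period).
- env.read_camera(name): name is "scene" or "top" or "wrist"; returns a dict with "image" (384x512x3 uint8, red, green, blue), "fx", "fy", "cx", "cy" (pixels), "cam_to_world" (4x4, takes a point from camera to world coordinates). Camera axes: x right, y up, looking along -z (the intrinsics and any distortion apply to the point x, -y, -z); pixel columns grow to the right and rows downward; lengths in m; the calibration is good to about 2 mm. A picture is of the moment at which its call begins. There is no depth.
- env.sign_off(): hands the job in, once; it reports no verdict.
The state is a dict: "time_s": time; "qpos": joint angles; "joint_velocities": joint speeds; "effort": joint torques, N m; "tool_pos": TCP position; "tool_rot": TCP orientation; "force": force on the tool from outside, world axes, zero at the start; "wrist_torque": the same for the moment, N m; "grip_width": finger opening in m.
Only numpy, scipy, OpenCV 4.12 (cv2) and the standard library are available. Lean on these libraries where they do the work, as an engineer would, in place of code of your own. Each camera call takes 0.05 s, during which the arm holds its last target.

## Working session

There is one attempt and no reset: what is moved stays moved. The work goes in short steps, Python scripts to look and compute and a shell command to move; the robot and the scene stay as the last step left them, time stands still between calls to the robot, and variables do not carry over. Pictures are saved under pics/ and viewed, and the job is handed in when it is done.

```bash
ls; mkdir -p pics; python3 - <<'E'
from cell import env
import cv2
o=env.get_obs()
print({k:(v if not hasattr(v,'round') else v.round(3)) for k,v in o.items()})
for n in ["scene","top","wrist"]:
    c=env.read_camera(n)
    print(n,c['fx'],c['fy'],c['cx'],c['cy'],c['cam_to_world'],[k for k in c if k not in('image',)])
    cv2.imwrite(f"pics/{n}0.png",c['image'][...,::-1])
E
```

```text
pics
{'time_s': 0.0, 'qpos': array([75.062, 18.44 , -4.017, 83.174,  1.297, 78.54 , -3.26 ]), 'joint_velocities': array([-0.013, -0.034, -0.057, -0.047, -0.031, -0.001,  0.058]), 'effort': array([ 0.0000e+00, -4.9129e+01, -4.0400e-01, -3.1253e+01, -6.4000e-02,
        4.4000e-02,  0.0000e+00]), 'tool_pos': array([ 0.176, -0.625,  0.221]), 'tool_rot': array([-9.01090e+01, -7.00000e-03, -1.64251e+02]), 'force': array([-0.315, -1.353, -0.291]), 'wrist_torque': array([0.078, 0.045, 0.06 ]), 'grip_width': 0.08714142593555554}
scene 372.38540593458316 372.38540593458316 252.2031748208297 193.18362914651217 [[-0.30189539 -0.71676042  0.62858068  1.20119461]
 [ 0.95332004 -0.22259365  0.2040416   0.21996898]
 [-0.00633087  0.66083777  0.75050207  0.92970582]
 [ 0.          0.          0.          1.        ]] ['fx', 'fy', 'cx', 'cy', 'cam_to_world']
top 383.0412615002093 383.0412615002093 259.1488888143301 193.16769023300918 [[-1.41543429e-03  9.97774158e-01 -6.66687845e-02  3.99394330e-01]
 [-9.99980475e-01 -1.00647419e-03  6.16739483e-03  1.41487722e-02]
 [ 6.08656677e-03  6.66762123e-02  9.97756101e-01  1.37160442e+00]
 [ 0.00000000e+00  0.00000000e+00  0.00000000e+00  1.00000000e+00]] ['fx', 'fy', 'cx', 'cy', 'cam_to_world']
wrist 295.0757773077689 295.0757773077689 254.8539073321385 191.36735105627955 [[ 2.71235210e-01  9.30970970e-01  2.44385994e-01  2.42791343e-01]
 [-9.62513061e-01  2.62415264e-01  6.86063866e-02 -6.06686352e-01]
 [-2.60060674e-04 -2.53833178e-01  9.67247977e-01  3.84082044e-01]
 [ 0.00000000e+00  0.00000000e+00  0.00000000e+00  1.00000000e+00]] ['fx', 'fy', 'cx', 'cy', 'cam_to_world']
```

View pics/scene0.png

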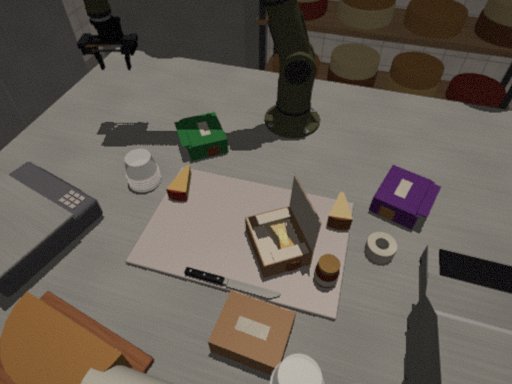

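View pics/top0.png

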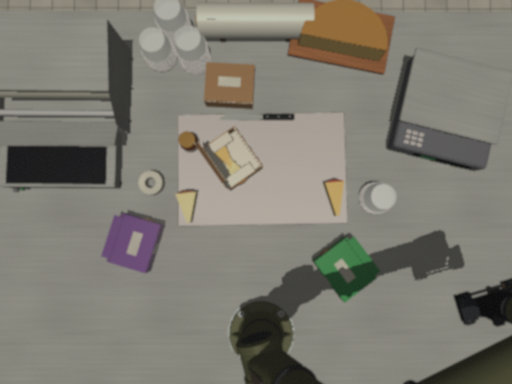

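The scene shows four candidates: the open brown carton on the board (scene 283,240; top 235,158), a closed brown carton off the board (scene 252,330; top 230,85), a green one (scene 202,138) and a purple one (scene 405,195). The description fits the open one on the board. Next is a close crop to check it.

```bash
python3 - <<'E'
import cv2
a=cv2.imread("pics/scene0.png")[165:290,220:360]
b=cv2.imread("pics/top0.png")[115:205,170:290]
cv2.imwrite("pics/cs.png",cv2.resize(a,None,fx=5,fy=4.8*5/4.8,interpolation=cv2.INTER_CUBIC)[:600])
cv2.imwrite("pics/ct.png",cv2.resize(b,None,fx=6,fy=6,interpolation=cv2.INTER_CUBIC))
E
```

```text
(no output)
```

View pics/cs.png

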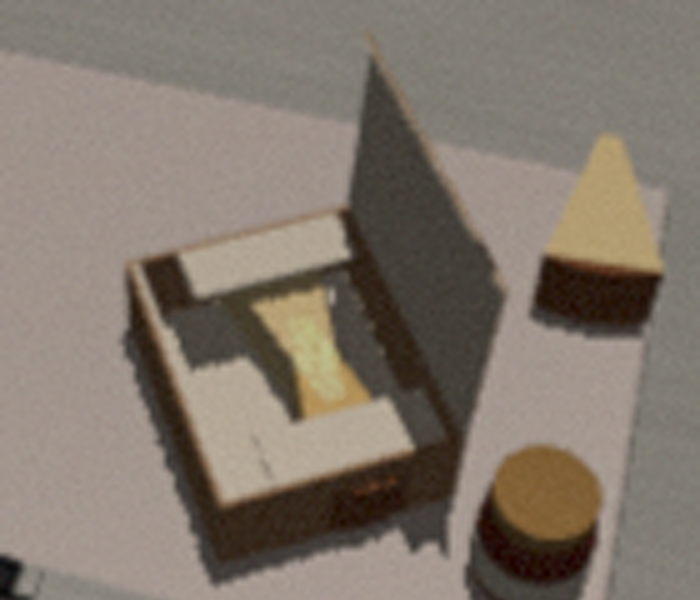

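View pics/ct.png

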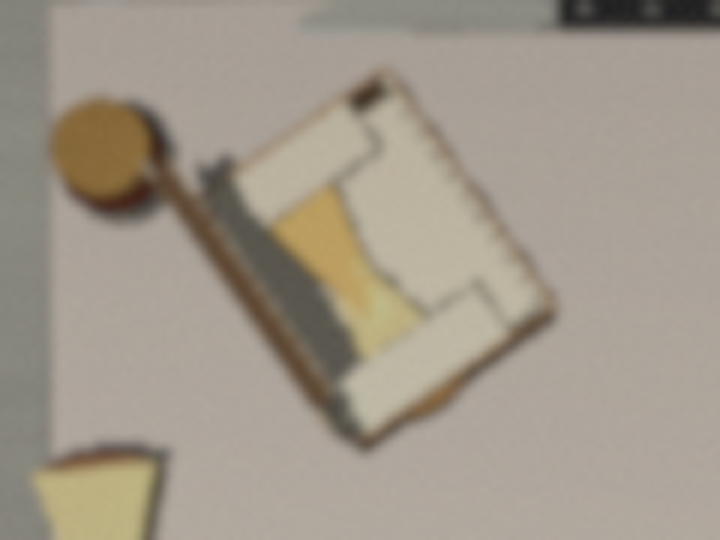

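The crop confirms the choice: brown carton, lid upright, white inside. The front wall faces right and away. In the top crop the rim corners are at (390,72), (553,308) and (368,445), and in the scene crop they are at (130,262), (222,500), (455,450) and (345,208). Next I measure them.

```bash
cat > h.py <<'E'
import numpy as np
from cell import env
def ray(c,u,v):
    T=np.array(c['cam_to_world']);d=np.array([(u-c['cx'])/c['fx'],-(v-c['cy'])/c['fy'],-1.])
    return T[:3,3],T[:3,:3]@d
def onz(c,u,v,z):
    o,d=ray(c,u,v);return o+d*(z-o[2])/d[2]
def onplane(c,u,v,p,n):
    o,d=ray(c,u,v);return o+d*(np.dot(p-o,n)/np.dot(d,n))
def proj(c,P):
    T=np.array(c['cam_to_world']);q=T[:3,:3].T@(np.asarray(P)-T[:3,3])
    return c['cx']+c['fx']*q[0]/-q[2], c['cy']-c['fy']*q[1]/-q[2]
E
python3 - <<'E'
from h import *
t=env.read_camera('top');s=env.read_camera('scene')
np.set_printoptions(precision=4,suppress=True)
T=[(390,72),(553,308),(368,445)]
S=[(130,262),(222,500),(455,450),(345,208)]
for a in T: print('top',onz(t,170+a[0]/6,115+a[1]/6,.077))
for a in S: print('scene',onz(s,220+a[0]/5,165+a[1]/5,.077))
A=[onz(t,170+a[0]/6,115+a[1]/6,.077) for a in T]
print(np.linalg.norm(A[0]-A[1]),np.linalg.norm(A[1]-A[2]))
B=[onz(s,220+a[0]/5,165+a[1]/5,.077) for a in S]
print(np.linalg.norm(B[0]-B[1]),np.linalg.norm(B[1]-B[2]))
# bystanders
for n,(u,v),z in [('jar',(188.3,139.5),.093),]: print(n,onz(t,u,v,z))
E
```

```text
top [0.7132 0.0886 0.077 ]
top [ 0.5774 -0.0043  0.077 ]
top [0.4996 0.1004 0.077 ]
scene [ 0.5811 -0.0008  0.077 ]
scene [0.7155 0.0938 0.077 ]
scene [0.6494 0.2036 0.077 ]
scene [0.5051 0.1079 0.077 ]
0.16442571416323412 0.13041016333171696
0.16436233483925478 0.12805409240464538
jar [0.6665 0.245  0.093 ]
```

```bash
python3 - <<'E'
import cv2
a=cv2.imread("pics/scene0.png")[165:265,280:340]
b=cv2.imread("pics/top0.png")[130:195,190:240]
f=lambda x:cv2.convertScaleAbs(cv2.resize(x,None,fx=6,fy=6,interpolation=cv2.INTER_CUBIC),alpha=1.6)
A=f(a);B=f(b)
import numpy as np
C=np.zeros((600,A.shape[1]+B.shape[1],3),np.uint8);C[:,:A.shape[1]]=A;C[:B.shape[0],A.shape[1]:]=B
cv2.imwrite("pics/l.png",C)
E
```

```text
(no output)
```

View pics/l.png

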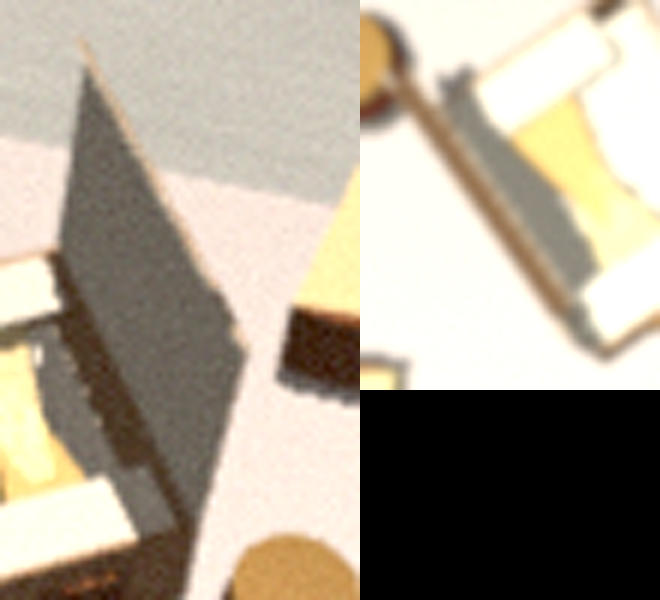

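```bash
cat >> h.py <<'E'
YAW=np.radians(125);C0=np.array([.6065,.1017,.015])
ex=np.array([np.cos(YAW),np.sin(YAW),0]);ey=np.array([-ex[1],ex[0],0]);ez=np.array([0,0,1.])
R=np.stack([ex,ey,ez],1)
W=lambda p:C0+R@np.asarray(p,float)
L=lambda P:R.T@(np.asarray(P)-C0)
E
python3 - <<'E'
from h import *
np.set_printoptions(precision=4,suppress=True)
t=env.read_camera('top');s=env.read_camera('scene')
for (u,v),y in [((321,222.5),-.085),((293.3,171.7),.085),((316.7,213.3),-.073),((294.7,176.5),.073)]:
    p=L(onplane(s,u,v,W([0,y,0]),ey)); print((u,v),p,'ang',np.arctan2(p[2]-.0635,.0685-p[0]))
    print('  hinge x=.0685 plane', L(onplane(s,u,v,W([.0685,0,0]),ex)))
# lid strip in top: ends
for u,v in [((385-360)/6+190,75/6+130),((410-360)/6+190,75/6+130),((550-360)/6+190,300/6+130),((575-360)/6+190,300/6+130)]:
    print('top at z .2', L(onz(t,u,v,.2)), L(onz(t,u,v,.22)))
print([proj(t,W([.0685,y,.0635])) for y in(-.085,.085)])
E
```

```text
(321, 222.5) [ 0.0734 -0.085   0.1888] ang 1.6098871267849175
  hinge x=.0685 plane [ 0.0685 -0.0922  0.2   ]
(293.3, 171.7) [0.0676 0.085  0.2018] ang 1.5642763619226165
  hinge x=.0685 plane [0.0685 0.0869 0.1997]
(316.7, 213.3) [ 0.064  -0.073   0.2139] ang 1.5410755940863283
  hinge x=.0685 plane [ 0.0685 -0.066   0.2037]
(294.7, 176.5) [0.0674 0.073  0.1952] ang 1.5625261221603264
  hinge x=.0685 plane [0.0685 0.0752 0.1926]
top at z .2 [ 0.0704 -0.0838  0.185 ] [ 0.07   -0.0786  0.205 ]
top at z .2 [ 0.0599 -0.0764  0.185 ] [ 0.0597 -0.0714  0.205 ]
top at z .2 [0.0672 0.0606 0.185 ] [0.0668 0.0633 0.205 ]
top at z .2 [0.0567 0.068  0.185 ] [0.0565 0.0706 0.205 ]
[(np.float64(200.25631424225523), np.float64(148.9873680044788)), (np.float64(228.7349834511395), np.float64(189.72359632980485))]
```

The carton centre is about (0.607, 0.102) with yaw 125°. The lid is near upright at about 1.57–1.6 rad, with the crease at world z of about 0.206. The flap is bent about 0.35 rad.

Plan:
1. Fold the flap past square from above.
2. Sweep the lid shut from behind.
3. Press it flat.

First I travel high with the jaws shut.

```bash
python3 -m pendant '[0.45,1,0.3,0,0,0.55,0,0.45,1,0.3,0,0,0.55,0,0.45,1,0.3,0,0,0.55,0,0.45,1,0.3,0,0,0.55,0,0.45,1,0.3,0,0,0.55,0,0.45,1,0.3,0,0,0.55,0,0.45,1,0.3,0,0,0.55,0,0.45,1,0.3,0,0,0.55,0,0.45,1,0.3,0,0,0.55,0,0.45,1,0.3,0,0,0.55,0]' 10
```

```text
time_s: 1.6
tool_pos: [0.3568, -0.2242, 0.3432]
tool_rot: [-90.0, -0.0, -109.1]
force: [0.8, -0.8, -0.5]
grip_width: 0.0019
```

```bash
python3 -m pendant '[0.48,1,0,0,0,0.55,0,0.48,1,0,0,0,0.55,0,0.48,1,0,0,0,0.55,0,0.48,1,0,0,0,0.55,0,0.48,1,0,0,0,0.55,0,0.48,1,0,0,0,0.55,0,0.48,1,0,0,0,0.5,0,0.48,1,0,0,0,0.5,0,0.48,1,0,0,0,0.5,0,0.48,1,0,0,0,0.5,0]'
python3 - <<'E'
from h import *
import cv2
np.set_printoptions(precision=4,suppress=True)
o=env.get_obs();print(o['tool_pos'],L(o['tool_pos']),o['tool_rot'])
for n in['wrist','scene']:
    cv2.imwrite(f"pics/{n}1.png",env.read_camera(n)['image'][...,::-1])
E
```

```text
time_s: 2.85
tool_pos: [0.5491, 0.1753, 0.3428]
tool_rot: [-90.0, -0.0, -56.2]
force: [0.1, -0.2, 0.3]
grip_width: 0.0004
[0.5491 0.1753 0.3428] [0.0932 0.0049 0.3278] [-89.9665  -0.0386 -56.1535]
```

View pics/wrist1.png

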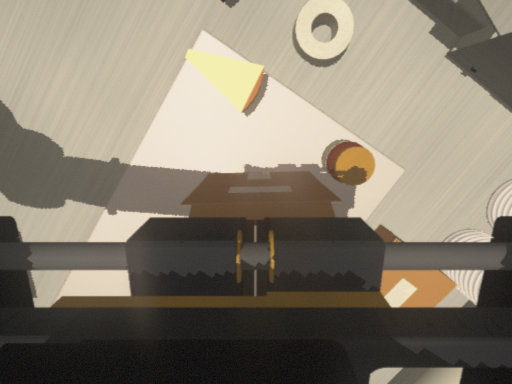

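View pics/scene1.png

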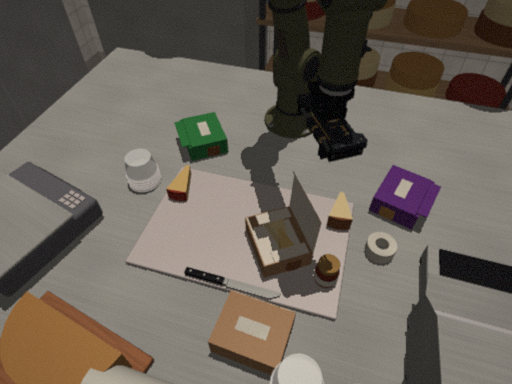

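The wrist view shows the lid's outer face, with the crease at (185,203)–(340,203), level, so the jaws are parallel to it. I check the crease position from this view.

```bash
python3 - <<'E'
from h import *
import cv2
np.set_printoptions(precision=4,suppress=True)
w=env.read_camera('wrist')
print('cam local',L(w['cam_to_world'][:3,3]))
for z in (.1915,.195,.187):
    print([L(onz(w,u,v,z+.015)) for u,v in [(185,203),(340,203)]])
# hinge bottom edge
print([L(onz(w,u,v,.0785)) for u,v in [(217,173),(310,173)]])
a=w['image'][150:235,160:360,::-1]
cv2.imwrite("pics/w1c.png",cv2.convertScaleAbs(cv2.resize(a,None,fx=4,fy=4,interpolation=cv2.INTER_CUBIC),alpha=2))
E
```

```text
cam local [0.1651 0.0021 0.4895]
[array([0.0769, 0.077 , 0.1915]), array([ 0.0747, -0.0862,  0.1915])]
[array([0.078 , 0.0762, 0.195 ]), array([ 0.0758, -0.0852,  0.195 ])]
[array([0.0756, 0.0782, 0.187 ]), array([ 0.0734, -0.0876,  0.187 ])]
[array([0.0843, 0.0589, 0.0635]), array([ 0.0824, -0.0775,  0.0635])]
```

View pics/w1c.png

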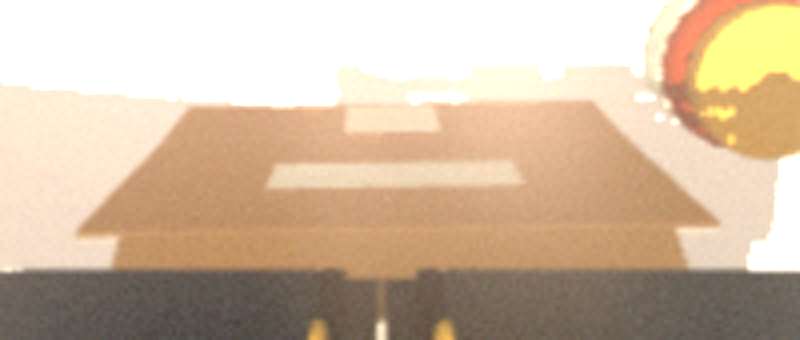

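```bash
python3 - <<'E'
from h import *
np.set_printoptions(precision=4,suppress=True)
w=env.read_camera('wrist')
for z in (.1915,.195,.187):
    print([L(onz(w,u,v,z+.015)) for u,v in [(179.5,209),(340,207)]])
print([L(onz(w,u,v,.015)) for u,v in [(207,176.5),(307.5,175.5)]])
E
```

```text
[array([0.0682, 0.0854, 0.1915]), array([ 0.0676, -0.0846,  0.1915])]
[array([0.0693, 0.0845, 0.195 ]), array([ 0.0687, -0.0835,  0.195 ])]
[array([0.0668, 0.0867, 0.187 ]), array([ 0.0661, -0.0859,  0.187 ])]
[array([0.064 , 0.0869, 0.    ]), array([ 0.0628, -0.083 ,  0.    ])]
```

The crease measures 170 mm wide and sits at local x of 0.068 and z of 0.19, which agrees with the other views. I descend behind the flap, with the tip just above the crease.

```bash
python3 -m pendant '[0,0,-0.8,0,0,0,0,0,0,-0.8,0,0,0,0,0,0,-0.8,0,0,0,0,0,0,-0.8,0,0,0,0,0,0,0,0,0,0,0]'
python3 - <<'E'
from h import *
import cv2
np.set_printoptions(precision=4,suppress=True)
o=env.get_obs();print(o['tool_pos'],L(o['tool_pos']),o['force'])
cv2.imwrite("pics/s2.png",cv2.resize(env.read_camera('scene')['image'][120:290,220:380,::-1],None,fx=3.5,fy=3.5,interpolation=cv2.INTER_CUBIC))
E
```

```text
time_s: 3.68
tool_pos: [0.5471, 0.1714, 0.2128]
tool_rot: [-90.3, -0.0, -56.4]
force: [-0.3, -0.5, -0.0]
grip_width: 0.0001
[0.5471 0.1714 0.2128] [0.0912 0.0087 0.1978] [-0.2651 -0.4855 -0.0319]
```

View pics/s2.png

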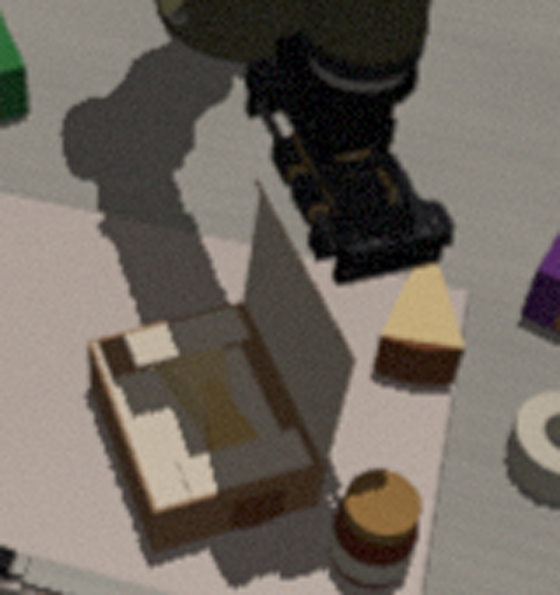

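```bash
python3 -m pendant '[0,0,0.35,0,0,0,0,0.19,-0.27,0,0,0,0,0,0.14,-0.2,-0.05,0,0,0,0,0.14,-0.2,-0.2,0,0,0,0,0.09,-0.12,-0.15,0,0,0,0,0.1,-0.14,-0.08,0,0,0,0,0.09,-0.12,-0.1,0,0,0,0,0,0,0,0,0,0,0,0,0,0,0,0,0,0]'
cat > look.py <<'E'
import sys,cv2
from h import *
np.set_printoptions(precision=4,suppress=True)
o=env.get_obs();print(o['time_s'],o['tool_pos'],'local',L(o['tool_pos']),'F',o['force'],o['tool_rot'])
n=sys.argv[1]
a=env.read_camera('scene')['image'][120:290,220:380,::-1];b=env.read_camera('top')['image'][105:215,170:290,::-1]
a=cv2.resize(a,None,fx=2.6,fy=2.6,interpolation=cv2.INTER_CUBIC);b=cv2.resize(b,(480-104,442*376//480),interpolation=cv2.INTER_CUBIC)
c=np.zeros((442,416+376,3),np.uint8);c[:a.shape[0],:416]=a;c[:b.shape[0],416:]=b
cv2.imwrite(f"pics/{n}.png",cv2.convertScaleAbs(c,alpha=1.4))
E
python3 look.py f3
```

```text
time_s: 4.85
tool_pos: [0.5783, 0.1327, 0.2055]
tool_rot: [-90.0, 0.0, -56.2]
force: [-0.1, 1.2, -0.3]
grip_width: 0.0006
4.85 [0.5783 0.1327 0.2055] local [0.0416 0.0053 0.1905] F [-0.0899  1.233  -0.3413] [-89.9867   0.0053 -56.2299]
```

View pics/f3.png

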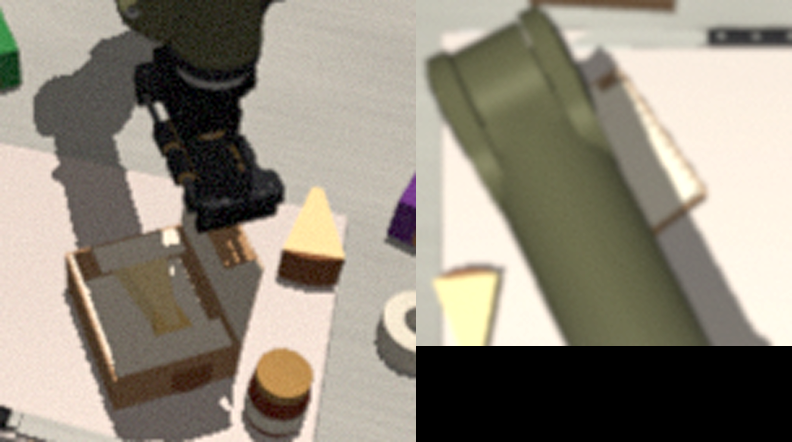

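The flap (225,245) is folded over to about square, and the lid corner (260,265) has not moved. I push the flap a little further out and down.

```bash
python3 -m pendant '[0.07,-0.1,0,0,0,0,0,0,0,-0.08,0,0,0,0,0,0,-0.08,0,0,0,0,0,0,0,0,0,0,0]'
python3 look.py f4
```

```text
time_s: 5.45
tool_pos: [0.5809, 0.1283, 0.1985]
tool_rot: [-90.0, 0.0, -56.2]
force: [-0.4, 0.4, -0.1]
grip_width: 0.0006
5.45 [0.5809 0.1283 0.1985] local [0.0365 0.0057 0.1835] F [-0.3776  0.3926 -0.0646] [-90.0339   0.0164 -56.2476]
```

View pics/f4.png

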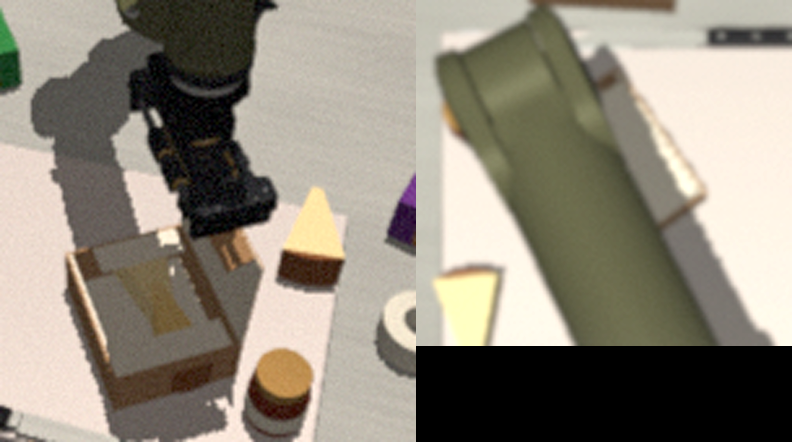

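```bash
python3 -m pendant '[0,0,-0.07,0,0,0,0,0,0,0,0,0,0,0,0,0,0.7,0,0,0,0,-0.3,0.45,0.7,0,0,0,0,-0.35,0.5,0.3,0,0,0,0,-0.35,0.5,0,0,0,0,0,0,0,0,0,0,0,0]'
python3 look.py f5
python3 - <<'E'
from h import *
import cv2
cv2.imwrite("pics/w5.png",cv2.convertScaleAbs(env.read_camera('wrist')['image'][...,::-1],alpha=1.5))
E
```

```text
time_s: 6.42
tool_pos: [0.539, 0.189, 0.2635]
tool_rot: [-90.1, 0.0, -56.0]
force: [-0.1, -0.7, 0.5]
grip_width: 0.0004
6.425 [0.539  0.189  0.2635] local [0.1102 0.0052 0.2485] F [-0.1362 -0.695   0.5004] [-90.0565   0.0028 -55.9626]
```

View pics/f5.png

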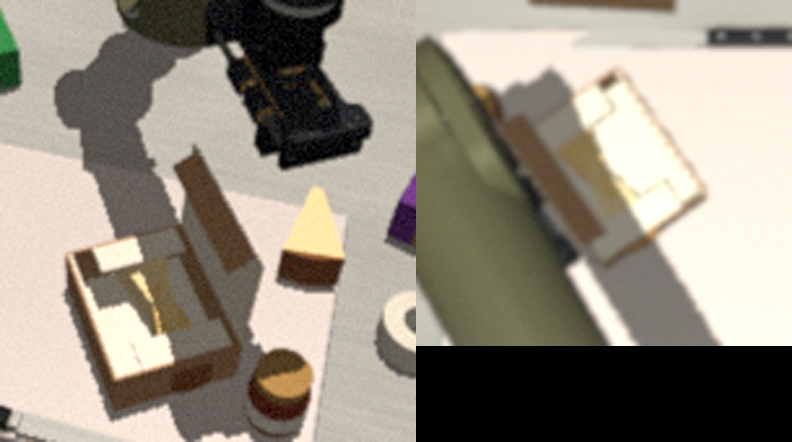

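View pics/w5.png

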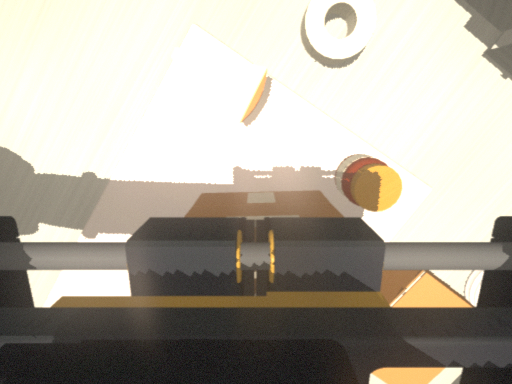

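The flap's brown outer face now points forward, with its edge at (177,165)–(226,272) in the crop. I measure its angle.

```bash
python3 - <<'E'
from h import *
np.set_printoptions(precision=4,suppress=True)
s=env.read_camera('scene')
for (a,b),y in [((262,266),-.085),((195,148),.085),((226,272),-.073),((177,165),.073)]:
    p=L(onplane(s,220+a/2.6,120+b/2.6,W([0,y,0]),ey)); print(p)
E
```

```text
[ 0.0726 -0.085   0.1899]
[0.0744 0.085  0.1794]
[ 0.0429 -0.073   0.1773]
[0.05   0.073  0.1735]
```

The flap is at about 1.95 rad, past square. I now drop behind the lid and sweep it over to about 45°.

```bash
python3 -m pendant '[0,0,-1,0,0,0,0,0,0,-1,0,0,0,0,0.23,-0.33,0,0,0,0,0,0.23,-0.33,0,0,0,0,0,0.19,-0.28,-0.02,0,0,0,0,0.19,-0.28,-0.06,0,0,0,0,0.18,-0.26,-0.1,0,0,0,0,0.18,-0.26,-0.15,0,0,0,0,0.16,-0.23,-0.19,0,0,0,0,0.16,-0.22,-0.22,0,0,0,0]'
python3 look.py f6
```

```text
time_s: 7.88
tool_pos: [0.6023, 0.0982, 0.1539]
tool_rot: [-90.0, 0.0, -56.3]
force: [-0.5, 1.3, 0.2]
grip_width: 0.0003
7.875 [0.6023 0.0982 0.1539] local [-0.0005  0.0055  0.1389] F [-0.4649  1.3229  0.1852] [-90.0072   0.003  -56.2526]
```

View pics/f6.png

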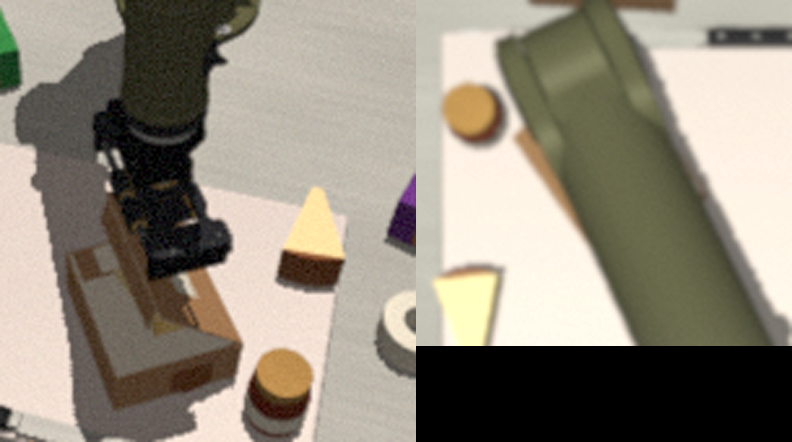

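The lid is at about 45° and the carton has not moved (front corner still at (115,408)). Continuing to about 20°.

```bash
python3 -m pendant '[0.1,-0.14,-0.27,0,0,0,0,0.1,-0.13,-0.27,0,0,0,0,0.06,-0.08,-0.2,0,0,0,0,0.06,-0.08,-0.2,0,0,0,0,0,0,0,0,0,0,0]'
python3 look.py f7
```

```text
time_s: 8.6
tool_pos: [0.6143, 0.0811, 0.1159]
tool_rot: [-90.1, 0.0, -56.3]
force: [-0.2, -0.3, 0.5]
grip_width: 0.0005
8.6 [0.6143 0.0811 0.1159] local [-0.0213  0.0054  0.1009] F [-0.158  -0.3315  0.4874] [-90.0761   0.0461 -56.2711]
```

View pics/f7.png

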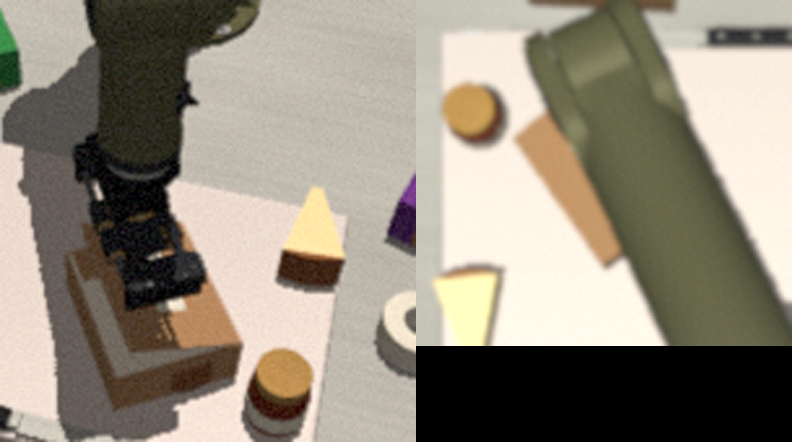

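```bash
python3 - <<'E'
from h import *
import cv2
a=env.read_camera('scene')['image'][195:285,235:320,::-1]
cv2.imwrite("pics/f7z.png",cv2.convertScaleAbs(cv2.resize(a,None,fx=6.5,fy=6.5,interpolation=cv2.INTER_CUBIC),alpha=2.2))
E
```

```text
(no output)
```

View pics/f7z.png

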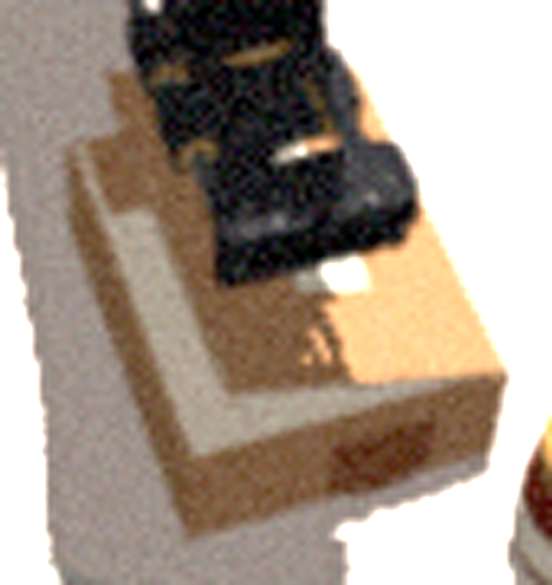

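```bash
python3 - <<'E'
from h import *
s=env.read_camera('scene')
for th in (.3,.35,.4):
  for f in (1.57,1.8,2.0):
    c=[.067-.128*np.cos(th),0,.0635+.128*np.sin(th)]; e=[c[0]-.032*np.cos(th-f),0,c[2]+.032*np.sin(th-f)]
    g=lambda p,y:tuple(int((q-o)*6.5) for q,o in zip(proj(s,W([p[0],y,p[2]])),(235,195)))
    print(th,f,'crease',g(c,-.085),g(c,.085),'flap',g(e,-.073),g(e,.073), round(e[0],4))
print('rim',[tuple(int((q-o)*6.5) for q,o in zip(proj(s,W(p)),(235,195))) for p in ([-.07,-.085,.062],[-.07,.085,.062],[.07,-.085,.062])])
E
```

```text
0.3 1.57 crease (226, 394) (97, 72) flap (191, 416) (85, 142) -0.0648
0.3 1.8 crease (226, 394) (97, 72) flap (208, 413) (101, 140) -0.0575
0.3 2.0 crease (226, 394) (97, 72) flap (223, 409) (115, 136) -0.0512
0.35 1.57 crease (231, 384) (101, 62) flap (193, 407) (86, 132) -0.0642
0.35 1.8 crease (231, 384) (101, 62) flap (210, 405) (102, 131) -0.0571
0.35 2.0 crease (231, 384) (101, 62) flap (225, 401) (116, 127) -0.0507
0.4 1.57 crease (237, 374) (106, 52) flap (195, 398) (88, 123) -0.0634
0.4 1.8 crease (237, 374) (106, 52) flap (212, 396) (103, 122) -0.0563
0.4 2.0 crease (237, 374) (106, 52) flap (227, 392) (117, 119) -0.05
rim [(188, 456), (66, 136), (510, 365)]
```

The projected points match the rim. The near crease corner is at (228,390), so the lid is at about 0.32 rad. The flap's far corner, near (118,130), fits a flap angle of about 2.0, and no flap shows over the lip. I lower the lid to tuck it.

```bash
python3 -m pendant '[0.04,-0.05,-0.2,0,0,0,0,0.04,-0.05,-0.2,0,0,0,0,0.02,-0.03,-0.2,0,0,0,0,0,0,-0.1,0,0,0,0,0,0,-0.1,0,0,0,0,0,0,0,0,0,0,0]'
python3 look.py f8
```

```text
time_s: 9.55
tool_pos: [0.6184, 0.0763, 0.0845]
tool_rot: [-90.0, 0.0, -56.3]
force: [-0.2, 0.7, -0.2]
grip_width: 0.0005
9.55 [0.6184 0.0763 0.0845] local [-0.0277  0.0048  0.0695] F [-0.1878  0.7124 -0.1721] [-90.035    0.0208 -56.2584]
```

View pics/f8.png

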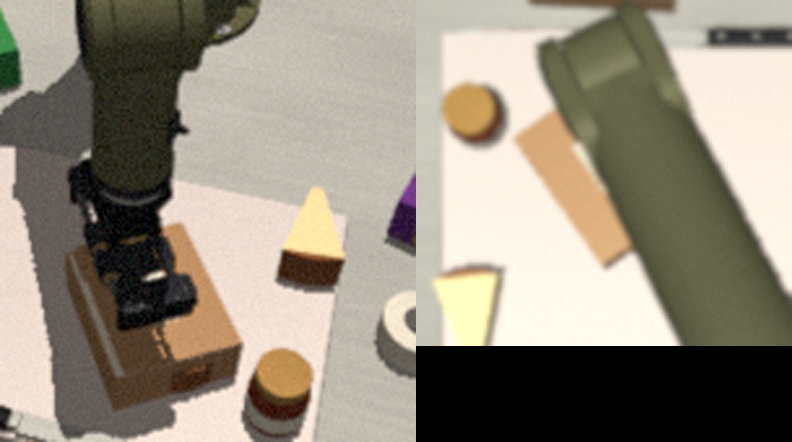

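```bash
python3 -m pendant '[0,0,-0.06,0,0,0,0,0,0,-0.06,0,0,0,0,0,0,0,0,0,0,0]'
```

```text
time_s: 10.02
tool_pos: [0.619, 0.0765, 0.0804]
tool_rot: [-90.0, -0.0, -56.2]
force: [-0.5, 0.3, 1.4]
grip_width: 0.0008
```

```bash
python3 -m pendant '[0,0,-0.05,0,0,0,0,0,0,0,0,0,0,0]'
```

```text
time_s: 10.28
tool_pos: [0.6191, 0.0765, 0.08]
tool_rot: [-90.0, -0.1, -56.3]
force: [-4.2, -0.9, 11.2]
grip_width: 0.0003
```

At z of 0.080, exactly the shut lid's top face, the force rises to 11 N, so the lid is on the rim. I retreat and check.

```bash
python3 -m pendant '[0,0,0.5,0,0,0,0,0,0,1,0,0,0,0,-0.3,-0.8,1,0,0,0,0,-0.3,-1,1,0,0,0,0,-0.3,-1,1,0,0,0,0,-0.3,-1,0,0,0,0,0,-0.3,-1,0,0,0,0,0,-0.3,-1,0,0,0,0,0,0,0,0,0,0,0,0]'
python3 look.py f9
python3 - <<'E'
from h import *
import cv2
a=env.read_camera('scene')['image'][195:285,235:320,::-1]
cv2.imwrite("pics/f9z.png",cv2.convertScaleAbs(cv2.resize(a,None,fx=6.5,fy=6.5,interpolation=cv2.INTER_CUBIC),alpha=1.7))
t=env.read_camera('top')['image'];cv2.imwrite("pics/t9.png",t[...,::-1])
E
```

```text
time_s: 11.4
tool_pos: [0.5454, -0.1605, 0.2584]
tool_rot: [-90.1, -0.1, -56.7]
force: [0.5, 0.1, 0.4]
grip_width: 0.0001
11.4 [ 0.5454 -0.1605  0.2584] local [-0.1797  0.2004  0.2434] F [0.4949 0.0826 0.4451] [-90.0866  -0.0722 -56.68  ]
```

View pics/f9.png

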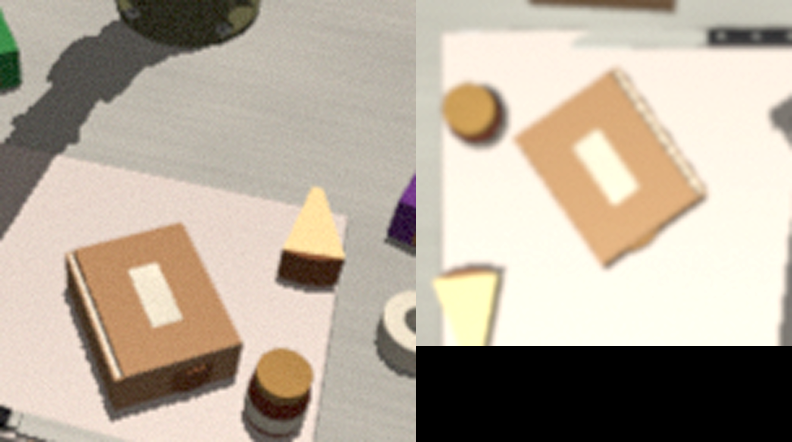

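View pics/f9z.png

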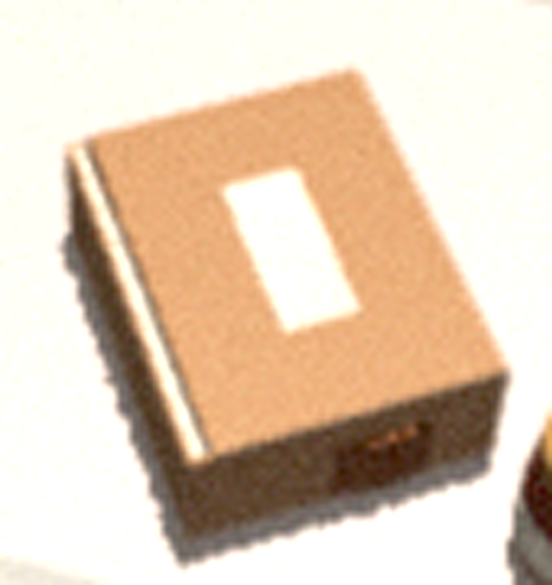

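View pics/t9.png

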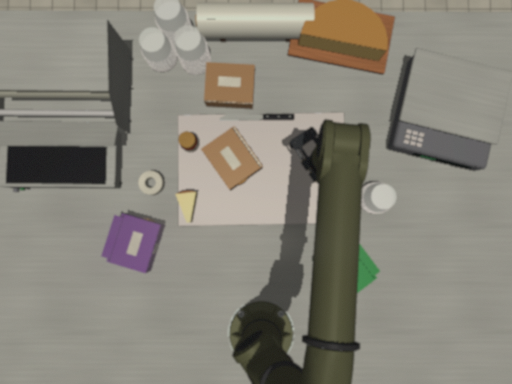

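The lid lies flat, the white lip strip shows in front of it from (80,150) to (195,455), and no flap is outside. A last numerical check follows: lid edge height, carton shift, bystanders.

```bash
python3 - <<'E'
from h import *
import cv2
np.set_printoptions(precision=4,suppress=True)
s=env.read_camera('scene');t=env.read_camera('top')
for th in (0,.05,.1):
    print(th,[tuple(round((q-o)*6.5) for q,o in zip(proj(s,W([.0685-.1295*np.cos(th),y,.0650+.1295*np.sin(th)])),(235,195))) for y in(-.085,.085)])
for (a,b),y in [((208,452),-.085),((93,145),.085)]:
    print(L(onplane(s,235+a/6.5,195+b/6.5,W([0,y,0]),ey)))
for n,c in(('scene',s),('top',t)):
    d=cv2.absdiff(cv2.cvtColor(c['image'],cv2.COLOR_RGB2BGR),cv2.imread(f'pics/{n}0.png')).max(2)
    m=(cv2.medianBlur(d,5)>40).astype('uint8');k,_,st,ce=cv2.connectedComponentsWithStats(m)
    print(n,[tuple(r) for r in st[1:] if r[4]>15])
E
```

```text
0 [(210, 446), (86, 128)]
0.05 [(211, 438), (86, 119)]
0.1 [(213, 429), (87, 109)]
[-0.0618 -0.085   0.0611]
[-0.0579  0.085   0.0513]
scene [(np.int32(78), np.int32(0), np.int32(59), np.int32(70), np.int32(1555)), (np.int32(184), np.int32(1), np.int32(15), np.int32(28), np.int32(225)), (np.int32(269), np.int32(26), np.int32(5), np.int32(10), np.int32(33)), (np.int32(161), np.int32(57), np.int32(41), np.int32(68), np.int32(2002)), (np.int32(312), np.int32(79), np.int32(6), np.int32(12), np.int32(40)), (np.int32(98), np.int32(114), np.int32(123), np.int32(42), np.int32(2366)), (np.int32(226), np.int32(124), np.int32(40), np.int32(27), np.int32(428)), (np.int32(167), np.int32(140), np.int32(115), np.int32(120), np.int32(3531)), (np.int32(250), np.int32(179), np.int32(71), np.int32(86), np.int32(3153)), (np.int32(301), np.int32(269), np.int32(9), np.int32(6), np.int32(41))]
top [(np.int32(261), np.int32(119), np.int32(109), np.int32(265), np.int32(15419)), (np.int32(198), np.int32(130), np.int32(60), np.int32(59), np.int32(1588)), (np.int32(222), np.int32(149), np.int32(12), np.int32(16), np.int32(102)), (np.int32(357), np.int32(230), np.int32(107), np.int32(61), np.int32(3189)), (np.int32(454), np.int32(278), np.int32(58), np.int32(49), np.int32(1958)), (np.int32(240), np.int32(302), np.int32(8), np.int32(5), np.int32(23)), (np.int32(404), np.int32(335), np.int32(108), np.int32(49), np.int32(2492)), (np.int32(233), np.int32(351), np.int32(8), np.int32(12), np.int32(63)), (np.int32(244), np.int32(374), np.int32(8), np.int32(10), np.int32(54))]
```

```bash
python3 -c "
from cell import env
print(env.sign_off())"
```

```text
the job is handed in; nothing more can be done
None
```

The carton is closed and the job is handed in, at about 11.5 s on the robot's clock. With the jaws shut, I folded the flap past square from above, to about 1.95 rad. I then swept the lid over from behind, lowered the flap in behind the lip and pressed the lid down.

**Last checks:**
- **Lid:** The press met 11 N at z = 0.080 m, which is the height of a shut lid's top face. The lid's edge in the scene image fits an angle of 0. The two lid-edge corners came out 4 and 14 mm low in height; the far corner, where the ray is oblique, is the poorer fit. The error is towards shut, not open.
- **Flap:** No flap shows outside, and the white lip strip is visible along the whole front. I could not see the tucked flap edge itself; that it is below the lip follows from its angle and the lid lying flat.
- **Carton and bystanders:** The carton's corners had not visibly moved. Compared with the first pictures, only the carton, the arm and its shadow, and a small patch of about 9 × 6 pixels beside the jar (probably shadow) had changed. In the last top view the arm hides the red-rind wedge, so for that one I rely on the scene view.
- **Arm:** It stands clear, and the force reading is near zero.

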